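# Fit the slotted handle onto the bearing press

## Robot

A 7-joint arm with a two-finger parallel gripper is mounted at the origin on the work surface. World frame = base frame: x ahead of the robot, y to its left, z up, the work surface at z = 0. Lengths are in m, angles in rad, forces in N, time in s.
With the tool pointing down it reaches from about 0.4 to 0.85 m from the base axis. Payload 10.4 kg.
Tool frame: the origin (TCP) lies at the very end of the fingers, on their centre line; the grasp point (between the pads) lies 19 mm behind it; z points along the fingers, y is the direction in which the jaws open and shut (so a half turn about z gives the same grasp; the last joint's range is limited). The gripper opens to 85 mm and grips with 20 to 120 N. Pads are 22 mm wide; open, the fingers measure 114 mm over their backs; the gripper's body (76 mm by 85 mm) begins 54 mm behind the grasp point. The pads swing forward as they close: fully open they stand 13 mm farther back than shut.
Start: joints at [1.238, 0.332, -0.065, 1.46, 0.022, 1.35, -0.088], TCP at [0.191, -0.595, 0.231] pointing down, gripper open.
Joint ranges: [-2.6, 2.6], [-0.5, 2.12], [-1.47, 1.34], [0.16, 2.42], [-1.27, 4.41], [0.06, 2.06], [-2.6, 2.6]. Speed limits (rad/s): [2.22, 2.22, 2.79, 2.79, 3.14, 3.14, 3.14].

## Interface

Orientations are given as a unit quaternion [w, x, y, z].
In Python, from plant import ctrl gives the robot as it stands.
- The arm moves only by the tool send_rows, never from a script. Its argument "increments" is one flat list of numbers, 7 for each row, row after row: the shift along the tool's x, y, z in mm, then the turn, a rotation vector about the tool's x, y, z in units of 5 degrees (1.0 is 5 degrees), then the closure, from -1 (fully open) to 1 (shut). In form: [tx, ty, tz, rx, ry, rz, hand, tx, ty, tz, rx, ry, rz, hand, ...]. A call has 1 to 10 rows; each row is the pose to reach, as a shift and turn from the pose commanded when the call began, along the tool's axes at that moment; what a row does not reach only later rows make up. A row lasts 1/12 s, in which the tool goes at most 41.7 mm and 7.16 degrees, less where a joint would pass 70% of its speed; a pose out of reach is approached as far as the arm can. A call with a gripper value outside its range is refused whole. The fingers move at their own pace and stop on an object; "force" is the grip in N (left out, the last holds). Time passes only in rows, so rows that repeat a pose let the fingers close. It gives the time, the measured TCP pose, the force and the opening at its end, in the units of the state.
- ctrl.get_state(): the state, without advancing time (a new reading comes with each control period).
- ctrl.capture(name): name is "side" or "top"; returns (picture, depth): 384x512x3 uint8, red, green, blue; 384x512 float32, m along the optical axis (not along the pixel's ray), 0 where there is no reading.
- ctrl.camera_params(name): a dict with "fx", "fy", "cx", "cy" (pixels), "world_from_camera" (4x4, takes a point from camera to world coordinates). Camera axes: x right, y up, looking along -z (the intrinsics and any distortion apply to the point x, -y, -z); pixel columns grow to the right and rows downward; lengths in m; the calibration is good to about 2 mm. A picture is of the moment at which its call begins. camera_params takes no time and is no camera call.
- ctrl.sign_off(): hands the job in, once; it reports no verdict.
The state is a dict: "time": time; "joint_positions": joint angles; "joint_velocities": joint speeds; "joint_torque": joint torques, N m; "ee_pos": TCP position; "orientation": TCP orientation; "force": force on the tool from outside, world axes, zero at the start; "moment": the same for the moment, N m; "grip_width": finger opening in m.
Only numpy, scipy, OpenCV 4.12 (cv2) and the standard library are available. Lean on these libraries where they do the work, as an engineer would, in place of code of your own. Each camera call takes 0.05 s, during which the arm holds its last target. There are 200 camera calls.

## Task

Fit the handle onto the skate-bearing press: pick up the T-handle whose square hub has a long slot through it (not the one with the round hub and round hole), turn it so that the slot lines up with the two-flat end of the upright spindle, and lower it over the spindle, keeping hold of it well onto the flats instead of dropping it, until it sits level and fully home on the collar; then let go. Leave the round-hub handle where it lies.

Things in the scene. Friction and masses are not known exactly. Their poses are not given: they have to be found in the camera images.
- slot_handle: T-handle to fit: aluminium, 0.1-0.2 kg, lying flat. Square-edged hub 46 (x) by 40 (y) by 30 mm high, a slot 36 (x) by 18 mm (y) right through it, top to underside; two round arms 12 mm thick, 15 mm above the underside, reach 66 mm along +x and -x. Origin: centre of the hub's underside, z up, x along arms and slot. A half turn about z changes nothing. Grip the hub's flat faces, 40 mm apart along y.
- round_handle: The other T-handle, to be left alone: aluminium, the same arms along x, but a round hub 44 mm across and 30 mm high with a 12 mm round hole. Lies flat on the board. Origin: centre of the hub's underside, z up.
- press: Bearing press, fixed upright: base plate 110 (x) by 60 by 12 mm, column, neck, collar 32 mm across with its top at 70 mm. On it the steel spindle end with two flats: 25 mm wide (x), 10 mm thick (y), straight for 20 mm, then thinning to a ridge along x, top 33 mm above the collar. Origin: centre of the underside, z up, x along the base's long side and the spindle's broad side.
- seat (a point): Centre of the collar's top on the press, where the middle of the handle's underside comes to rest (the slot has 4 mm of play each way across the flats, 5 mm along them). Axes as those of press.
Things that resemble listed ones, but are neither listed nor needed, are in the scene too. What is shaped like the slot_handle but purple or turquoise is not meant.

How it is judged:
On the way:
1. the slotted handle, still held, is lowered over the spindle end until its underside is less than 20 mm above the collar (z of slot_handle in the frame of seat between -0.003 and 0.02 m and horizontal distance between slot_handle and seat below 0.012 m and contact force between the fingers and slot_handle above 1 N), for 0.05 s.
At the end, for the whole second after the job is handed in: The slotted handle rests on the press's collar: its underside within 4 mm of the collar's top, level within 0.12 rad, centred within 12 mm, its slot along the spindle's broad side within 0.4 rad, released and at rest; the round-hub handle is within 30 mm of where it lay (horizontal distance between slot_handle and seat below 0.012 m and z of slot_handle in the frame of seat between -0.003 and 0.004 m and angle between slot_handle's own z axis and vertical below 0.12 rad and angle between the x axis of slot_handle and the x axis of press, either way round below 0.4 rad and linear speed of slot_handle below 0.02 m/s and distance of round_handle from where it was at the start of the episode below 0.03 m); the robot touches nothing.
It fails at once if the round-hub handle is moved more than 30 mm (distance of round_handle from where it was at the start of the episode above 0.03 m).
It also fails if it takes over 38 s, if anything falls off the work surface, if the arm or the gripper's body presses on something with over 40 N, if the wrist force passes 120 N, or if a joint passes its speed limit or range.

## Working session

There is one attempt and no reset: what is moved stays moved. The work goes in short steps, Python scripts to look and compute and a tool call to move; the robot and the scene stay as the last step left them, time stands still between calls to the robot, and variables do not carry over. Pictures are saved under pics/ and viewed, about 8 in all and at most 12, crops included, and the job is handed in when it is done.

Besides the shell and the picture viewer there is one more tool, called after "Emit:" as a command line: name --argument value ..., lists and objects as JSON in quotes. send_rows: Moves the arm, as the interface text tells. Its arguments: {"type":"object","properties":{"increments":{"type":"array","items":{"type":"number"}},"force":{"type":"number"}},"required":["increments"]}

```bash
mkdir -p pics; python3 - <<'E'
from plant import ctrl
import cv2,numpy as np
for n in("top","side"):
    p,d=ctrl.capture(n); np.savez(f"{n}0.npz",p=p,d=d)
    cv2.imwrite(f"pics/{n}0.png",p[:,:,::-1])
    c=ctrl.camera_params(n); print({k:(np.round(v,4).tolist()) for k,v in c.items()})
print(ctrl.get_state())
E
```

```text
{'fx': 456.6115, 'fy': 456.6115, 'cx': 261.1207, 'cy': 193.4131, 'world_from_camera': [[-0.0041, 0.998, -0.0632, 0.3427], [-1.0, -0.0042, -0.0011, -0.0949], [-0.0014, 0.0632, 0.998, 1.3175], [0.0, 0.0, 0.0, 1.0]]}
{'fx': 463.9593, 'fy': 463.9593, 'cx': 255.1495, 'cy': 189.8012, 'world_from_camera': [[-0.9751, 0.1116, -0.1915, 0.1971], [-0.2216, -0.4745, 0.8519, 0.9246], [0.0042, 0.8731, 0.4875, 0.6726], [0.0, 0.0, 0.0, 1.0]]}
{'time': 0.1, 'joint_positions': array([ 1.23841995,  0.33280627, -0.06468238,  1.46087744,  0.02158658,
        1.34991873, -0.08848878]), 'joint_velocities': array([-0.00060448, -0.00170021, -0.00029772, -0.00169797, -0.0016232 ,
       -0.00143509, -0.00010292]), 'joint_torque': array([ 9.99914664e-04, -6.26745629e+01,  4.89059254e-02, -3.92425132e+01,
        1.63133506e-02,  7.05169165e-03,  9.04684072e-06]), 'ee_pos': array([ 0.19041144, -0.59491916,  0.23058735]), 'orientation': array([-6.44956616e-04,  9.88027705e-01,  1.54275151e-01, -1.27938719e-04]), 'force': array([0.71905189, 0.53071521, 0.04594081]), 'moment': array([ 0.03752964,  0.0350426 , -0.03222981]), 'grip_width': 0.0854870825888734}
```

View pics/top0.png

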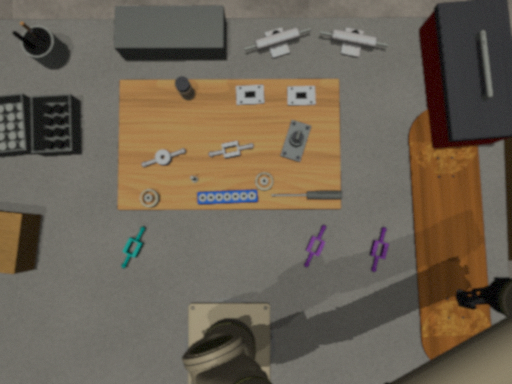

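View pics/side0.png

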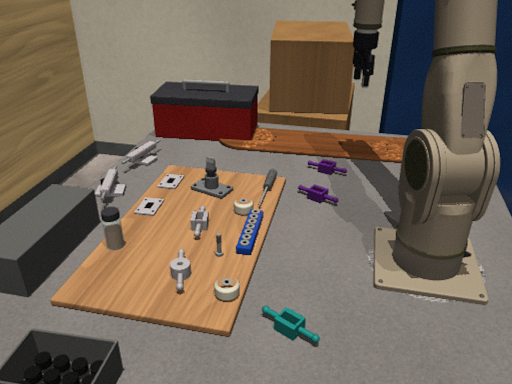

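The top view shows the slot handle at about (231,150), the round one at (163,158) and the press at (296,140). I'll measure these now.

```bash
cat > h.py <<'E'
from plant import ctrl
import cv2,numpy as np
def cast(n,uv,z):
    c=ctrl.camera_params(n);T=np.array(c["world_from_camera"]);uv=np.atleast_2d(uv).astype(float)
    r=np.c_[(uv[:,0]-c["cx"])/c["fx"],-(uv[:,1]-c["cy"])/c["fy"],-np.ones(len(uv))]@T[:3,:3].T
    return T[:3,3]+r*((z-T[2,3])/r[:,2])[:,None]
def cloud(n,d):
    c=ctrl.camera_params(n);T=np.array(c["world_from_camera"]);v,u=np.mgrid[:384,:512]
    P=np.stack([(u-c["cx"])/c["fx"]*d,-(v-c["cy"])/c["fy"]*d,-d],-1)
    return P@T[:3,:3].T+T[:3,3]
E
python3 - <<'E'
from h import *
f=np.load("top0.npz");p,d=f["p"],f["d"];W=cloud("top",d)
print("board z",np.median(W[175:185,200:330,2]), "hsv board/handle/press")
h=cv2.cvtColor(p,cv2.COLOR_RGB2HSV)
m=((h[:,:,1]<70)).astype(np.uint8)
m[:82]=0;m[206:]=0;m[:,:122]=0;m[:,338:]=0
n,l,s,c=cv2.connectedComponentsWithStats(m)
for i in range(1,n):
    if s[i,4]>40:
        k=l==i;uv=np.argwhere(k)[:,::-1].astype(np.float32)
        print(s[i],c[i].round(1),"z pct",np.percentile(W[k][:,2],[5,50,95]).round(3),cv2.minAreaRect(uv))
z=W[:,:,2]
print((z[125:160:2,280:314:2]*1000).astype(int))
print((z[138:162,218:246:2]*1000).astype(int))
r=lambda a:cv2.resize(a,None,fx=6,fy=6,interpolation=cv2.INTER_CUBIC)
cv2.imwrite("pics/crop1.png",r(p[110:175,200:325,::-1]))
E
```

```text
board z 0.016837724263877862 hsv board/handle/press
[176  82  15  12 139] [183.   86.8] z pct [0.088 0.112 0.116] ((183.0, 87.5), (14.0, 11.0), 0.0)
[236  85  29  20 546] [249.5  94.4] z pct [0.018 0.022 0.027] ((250.0, 94.5), (19.0, 28.0), 90.0)
[287  86  29  20 552] [300.7  95.3] z pct [0.017 0.023 0.027] ((301.0, 95.5), (19.0, 28.0), 90.0)
[281 120  30  42 780] [295.4 140.4] z pct [0.025 0.03  0.107] ((295.3236999511719, 140.3916778564453), (20.727874755859375, 37.992740631103516), 17.52556800842285)
[209 141  45  17 322] [230.6 149.2] z pct [0.017 0.041 0.05 ] ((230.82432556152344, 148.94593811035156), (15.289106369018555, 45.04532241821289), 80.53767395019531)
[142 149  44  18 342] [163. 157.] z pct [0.021 0.042 0.05 ] ((163.36883544921875, 156.55735778808594), (15.481610298156738, 44.09090805053711), 84.80557250976562)
[256 173  16  17  50] [261.6 184.4] z pct [0.039 0.045 0.049] ((261.786865234375, 182.84425354003906), (17.156944274902344, 11.395282745361328), 50.19443130493164)
[260 177   8   8  50] [263.7 180.6] z pct [0.016 0.05  0.052] ((263.5, 180.5), (7.0, 7.0), 90.0)
[1
[... 2788 characters left out ...]
2   17   46   44   45   46   15   13   17]
 [  38   36   42   48   15   44   49   49   42   47   46   50   15   16]
 [  36   31   16   50   47   45   48   49   43   48   50   45   16   16]
 [  17   15   19   49   43   51   46   46   43   43   37   34   11   15]
 [  17   18   16   46   48   45   45   40   33   25   16   15   15   19]
 [  16   11   19   16   50   38   32   19   17   17   17   15   15   19]
 [  11   17   11   17   27   19   20   15   14   15   15   19   19   18]
 [  13   22   19   12   18   14   14   16   11   19   15   17   19   18]
 [  12   14   15   19   18   14   18   18   20   19   17   13   14   13]
 [  13   19   17   15   21   15   17   13   18   13   18   16   15   21]]
```

View pics/crop1.png

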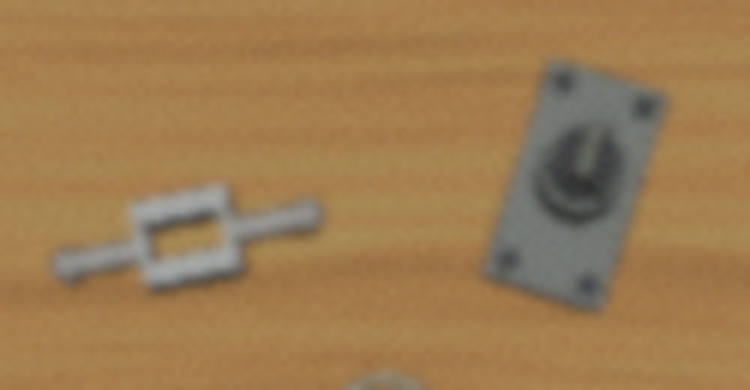

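The crop shows the handle's hub and slot clearly, with arm ends near (211,154) and (252,145). The press base is turned, with its long side running from lower left to upper right, and the spindle ridge is near (298,135).

```bash
python3 - <<'E'
from h import *
f=np.load("top0.npz");p,d=f["p"],f["d"];W=cloud("top",d)
h=cv2.cvtColor(p,cv2.COLOR_RGB2HSV)
def comp(cx,cy):
    m=((h[:,:,1]<70)).astype(np.uint8); n,l=cv2.connectedComponents(m); return l==l[cy,cx]
# handle: arm axis from silhouette rays on plane z=.031
def rect(P):
    (c,(a,b),t)=cv2.minAreaRect((P*1000).astype(np.float32)); return np.round(c,1),round(a,1),round(b,1),round(t,1)
m=comp(226,147)|comp(222,155); uv=np.argwhere(m)[:,::-1]
m[:138]=0;m[162:]=0;m[:,:205]=0;m[:,258:]=0
uv=np.argwhere(m)[:,::-1]
P=cast("top",uv,.038)[:,:2]; print("handle all",len(P),rect(P))
A=cast("top",[[211.3,154.5],[252.2,145.5]],.031)[:,:2]; print("ends",A,A.mean(0),np.degrees(np.arctan2(*(A[0]-A[1])[::-1])))
u,s,v=np.linalg.svd(P-P.mean(0));print("pca",v[0],np.degrees(np.arctan2(v[0,1],v[0,0])))
# hub outline corners in crop at z top .046
C=np.array([[130,205],[226,185],[244,272],[152,290]])/6+[200,110]; Q=cast("top",C,.046)[:,:2];print("hub",Q.round(4).tolist(),Q.mean(0))
# press base corners, top plane .028
C=np.array([[548,62],[665,96],[602,309],[484,276]])/6+[200,110]; Q=cast("top",C,.028)[:,:2];print("base",Q.round(4).tolist(),Q.mean(0),
 [round(float(np.degrees(np.arctan2(*(a)[::-1]))),1) for a in (Q[0]-Q[3],Q[1]-Q[2],Q[0]-Q[1])])
sub=W[120:165,278:315].reshape(-1,3)
for a,b in((.080,.093),(.1,.13)):
    k=sub[(sub[:,2]>a)&(sub[:,2]<b)];print(a,len(k),k.mean(0),rect(k[:,:2]))
print("ridge",cast("top",np.array([[602,125],[585,178]])/6+[200,110],.119))
# side-view depth
f=np.load("side0.npz");Ws=cloud("side",f["d"]);S=Ws.reshape(-1,3)
for nm,c in(("press",A.mean(0)*0+Q.mean(0)),("handle",A.mean(0))):
    k=S[np.hypot(*(S[:,:2]-c).T)<.075]
    for a,b in((.024,.032),(.08,.09),(.1,.13)) if nm=="press" else ((.042,.05),(.022,.05)):
        q=k[(k[:,2]>a)&(k[:,2]<b)]; print(nm,a,len(q),q.mean(0) if len(q) else 0, rect(q[:,:2]) if len(q)>3 else 0)
E
```

```text
handle all 1272 (array([548.4,  -8.8]), 147.2, 65.5, 89.8)
ends [[ 0.53543778  0.04745126]
 [ 0.56070464 -0.06873488]] [ 0.54807121 -0.01064181] 102.26901671526801
pca [-0.00549242 -0.99998492] -90.31469392398004
hub [[0.5623, 0.0167], [0.5716, -0.0282], [0.5305, -0.0366], [0.5222, 0.0064]] [ 0.54663915 -0.01042206]
base [[0.6333, -0.1807], [0.6167, -0.2363], [0.5148, -0.2053], [0.5307, -0.1496]] [ 0.57385907 -0.19298292] [-16.9, -16.9, 73.3]
0.08 75 [ 0.57388403 -0.19265842  0.08691388] (array([ 574.8, -193. ]), 30.5, 30.1, 84.5)
0.1 40 [ 0.57483254 -0.19237467  0.1140144 ] (array([ 575.6, -192.6]), 9.3, 25.6, 71.3)
ridge [[ 0.58448091 -0.19832776  0.119     ]
 [ 0.56085884 -0.19059604  0.119     ]]
press 0.024 219 [ 0.56945086 -0.17534337  0.02949243] (array([ 575. , -189.5]), 66.3, 110.4, 71.7)
press 0.08 33 [ 0.57347271 -0.17910991  0.08641124] (array([ 573.2, -180.5]), 27.9, 17.8, 7.3)
press 0.1 79 [ 0.57509366 -0.18707754  0.11194257] (array([ 577.1, -187.8]), 13.9, 28.8, 80.6)
handle 0.042 121 [0.54773856 0.00070212 0.04691547] (array([5.479e+02, 3.000e-01]), 40.5, 111.9, 12.3)
handle 0.022 389 [0.54683892 0.00372886 0.03737469] (array([549. ,  -4.5]), 135.6, 137.6, 4.5)
```

```bash
cat >> h.py <<'E'
from scipy.spatial.transform import Rotation as Ro
def go(xyz,xdeg):
    s=ctrl.get_state();q=s["orientation"];R=Ro.from_quat(np.r_[q[1:],q[0]])
    a=np.radians(xdeg);T=Ro.from_matrix(np.array([[np.cos(a),np.sin(a),0],[np.sin(a),-np.cos(a),0],[0,0,-1]]))
    print("t",round(s["time"],2),"shift mm",(R.inv().apply(np.array(xyz)-s["ee_pos"])*1000).round(1),"rot",(np.degrees((R.inv()*T).as_rotvec())/5).round(2),
     "pos",s["ee_pos"].round(4),"w",round(s["grip_width"],4),"F",s["force"].round(1),"j",s["joint_positions"].round(2))
E
python3 -c "
from h import *
go([.547,-.0105,.15],102.3)"
```

```text
t 0.1 shift mm [ 517.8 -447.8   81.1] rot [-1.000e-02 -1.000e-02 -1.691e+01] pos [ 0.1904 -0.5949  0.2306] w 0.0855 F [0.7 0.5 0. ] j [ 1.24  0.33 -0.06  1.46  0.02  1.35 -0.09]
```

Emit:
send_rows --increments '[518,-448,20,0,0,-16.9,-1,518,-448,20,0,0,-16.9,-1,518,-448,20,0,0,-16.9,-1,518,-448,20,0,0,-16.9,-1,518,-448,20,0,0,-16.9,-1,518,-448,20,0,0,-16.9,-1,518,-448,20,0,0,-16.9,-1,518,-448,20,0,0,-16.9,-1,518,-448,20,0,0,-16.9,-1,518,-448,20,0,0,-16.9,-1]'

```text
time: 0.93
ee_pos: [0.4079, -0.2378, 0.219]
orientation: [0.0, 0.709, 0.705, -0.0]
force: [1.1, -0.6, -0.0]
grip_width: 0.0851
```

```bash
python3 -c "
from h import *
go([.547,-.0105,.13],102.3)"
```

```text
t 0.93 shift mm [228.  137.9  88.9] rot [-0.    0.   -2.52] pos [ 0.4079 -0.2378  0.219 ] w 0.0851 F [ 1.1 -0.6 -0. ] j [ 0.9   0.03 -0.48  1.84  0.01  1.27  0.42]
```

Emit:
send_rows --increments '[228,138,60,0,0,-2.5,-1,228,138,60,0,0,-2.5,-1,228,138,80,0,0,-2.5,-1,228,138,80,0,0,-2.5,-1,228,138,80,0,0,-2.5,-1,228,138,80,0,0,-2.5,-1,228,138,80,0,0,-2.5,-1,228,138,80,0,0,-2.5,-1,228,138,80,0,0,-2.5,-1,228,138,80,0,0,-2.5,-1]'

```text
time: 1.77
ee_pos: [0.5477, -0.0139, 0.1389]
orientation: [-0.0, 0.63, 0.776, -0.0]
force: [-0.0, -1.2, 0.3]
grip_width: 0.0855
```

```bash
python3 -c "
from h import *
go([.547,-.0105,.019],102.3)
p,d=ctrl.capture('side');cv2.imwrite('pics/s1.png',cv2.resize(p[150:300,110:290,::-1],None,fx=4,fy=4,interpolation=cv2.INTER_CUBIC))"
```

```text
t 1.77 shift mm [3.500e+00 1.000e-01 1.199e+02] rot [-0.01  0.   -0.09] pos [ 0.5477 -0.0139  0.1389] w 0.0855 F [-0.  -1.2  0.3] j [ 0.52  0.31 -0.68  1.75  0.21  1.15 -0.01]
```

View pics/s1.png

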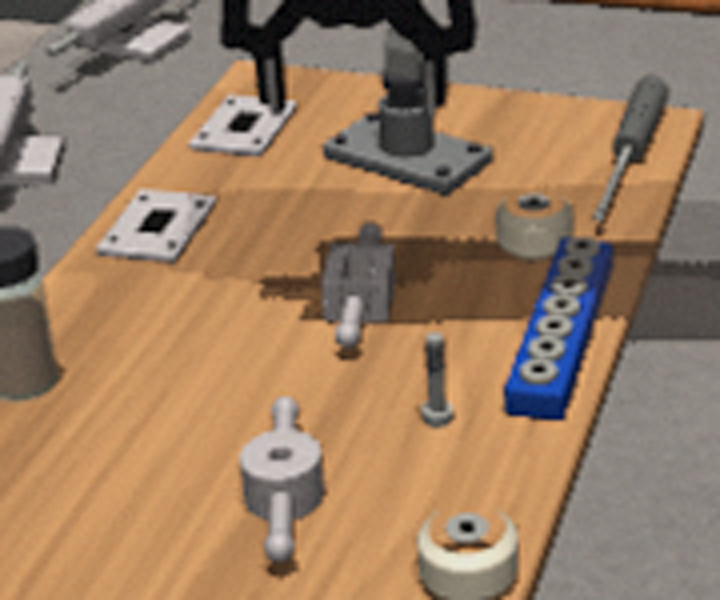

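The open fingers (crop x≈270 and 435) straddle the slot handle (crop 360,280), and the space around it is clear. I'll lower now.

Emit:
send_rows --increments '[3,0,30,0,0,0,-1,3,0,60,0,0,0,-1,3,0,80,0,0,0,-1,3,0,95,0,0,0,-1,3,0,108,0,0,0,-1,3,0,115,0,0,0,-1,3,0,118,0,0,0,-1,3,0,120,0,0,0,-1,3,0,120,0,0,0,-1]'

```text
time: 2.57
ee_pos: [0.5478, -0.0106, 0.0196]
orientation: [0.0, 0.63, 0.776, 0.0]
force: [-1.0, -0.8, -0.4]
grip_width: 0.0855
```

```bash
python3 -c "
from h import *
go([.547,-.0105,.019],102.3)"
```

```text
t 2.57 shift mm [ 0.2 -0.8  0.6] rot [ 0.01  0.01 -0.09] pos [ 0.5478 -0.0106  0.0196] w 0.0855 F [-1.  -0.8 -0.4] j [ 0.46  0.46 -0.62  1.85  0.33  0.93 -0.11]
```

Emit:
send_rows --increments '[0,0,0,0,0,0,0.1,0,0,0,0,0,0,0.5,0,0,0,0,0,0,1,0,0,0,0,0,0,1,0,0,0,0,0,0,1,0,0,0,0,0,0,1,0,0,0,0,0,0,1,0,0,0,0,0,0,1,0,0,0,0,0,0,1,0,0,0,0,0,0,1]' --force 60

```text
time: 3.4
ee_pos: [0.548, -0.0103, 0.0198]
orientation: [0.001, 0.63, 0.776, 0.0]
force: [0.2, -0.3, 5.6]
grip_width: 0.0389
```

Emit:
send_rows --increments '[0,0,-10,0,0,0,1,0,0,-30,0,0,0,1,0,0,-60,0,0,0,1,0,0,-90,0,0,0,1,0,0,-115,0,0,0,1,0,0,-130,0,0,0,1,0,0,-138,0,0,0,1,0,0,-140,0,0,0,1,0,0,-140,0,0,0,1]'

```text
time: 4.15
ee_pos: [0.5472, -0.0104, 0.159]
orientation: [0.0, 0.63, 0.776, -0.0]
force: [0.2, -0.6, -2.6]
grip_width: 0.0389
```

```bash
python3 -c "
from h import *
go([.5745,-.193,.16],163.1)
p,d=ctrl.capture('side');np.savez('s2.npz',p=p,d=d);cv2.imwrite('pics/s2.png',cv2.resize(p[100:250,110:290,::-1],None,fx=4,fy=4,interpolation=cv2.INTER_CUBIC))"
```

```text
t 4.15 shift mm [-184.3  -10.8   -0.9] rot [ -0.     0.   -12.25] pos [ 0.5472 -0.0104  0.159 ] w 0.0389 F [ 0.2 -0.6 -2.6] j [ 0.53  0.29 -0.69  1.73  0.2   1.19 -0.01]
```

View pics/s2.png

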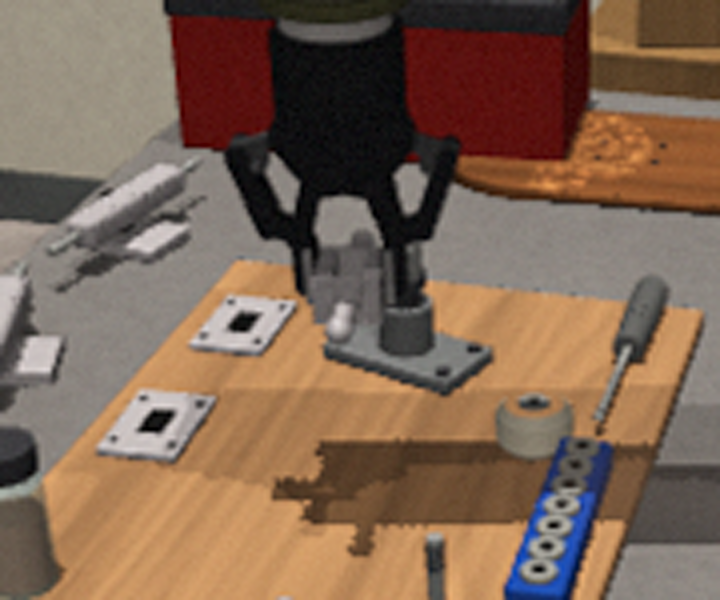

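The handle is held level between the fingers (crop 345,290), with the width reading about 39 mm. Next I carry it over the press and turn it.

Emit:
send_rows --increments '[-30,-2,0,0,0,-1.3,1,-60,-4,0,0,0,-2.6,1,-90,-5,0,0,0,-4,1,-115,-7,0,0,0,-5.3,1,-135,-8,0,0,0,-6.6,1,-150,-9,0,0,0,-8,1,-165,-10,0,0,0,-9.3,1,-175,-10.5,0,0,0,-10.5,1,-181,-11,0,0,0,-11.5,1,-184,-11,0,0,0,-12.2,1]'

```text
time: 5.03
ee_pos: [0.5736, -0.1939, 0.1571]
orientation: [-0.001, 0.147, 0.989, 0.0]
force: [-0.2, 0.3, -1.0]
grip_width: 0.0392
```

Emit:
send_rows --increments '[0,0,0,0,0,0,1,0,0,0,0,0,0,1,0,0,0,0,0,0,1]'

```text
time: 5.28
ee_pos: [0.5741, -0.1921, 0.1584]
orientation: [-0.001, 0.15, 0.989, 0.0]
force: [0.1, -0.4, -1.6]
grip_width: 0.039
```

```bash
python3 -c "
from h import *
go([.5745,-.193,.16],163.1)
p,d=ctrl.capture('side');np.savez('s3.npz',p=p,d=d)
q,e=ctrl.capture('top')
a=cv2.resize(p[130:210,160:260,::-1],None,fx=7,fy=7,interpolation=cv2.INTER_CUBIC);cv2.imwrite('pics/s3.png',a)
cv2.imwrite('pics/t3.png',cv2.resize(q[90:190,230:350,::-1],None,fx=5,fy=5,interpolation=cv2.INTER_CUBIC))"
```

```text
t 5.28 shift mm [-0.6 -0.8 -1.6] rot [ 0.   -0.01 -0.06] pos [ 0.5741 -0.1921  0.1584] w 0.039 F [ 0.1 -0.4 -1.6] j [ 0.83  0.44 -0.75  1.58  0.31  1.25  1.3 ]
```

View pics/s3.png

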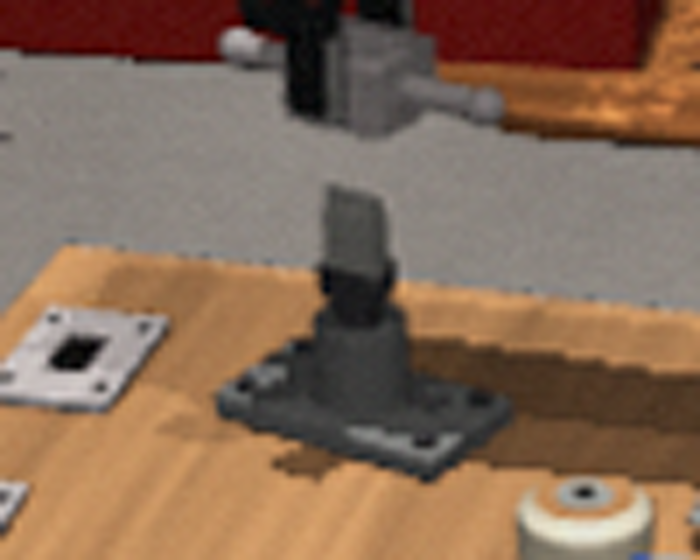

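View pics/t3.png

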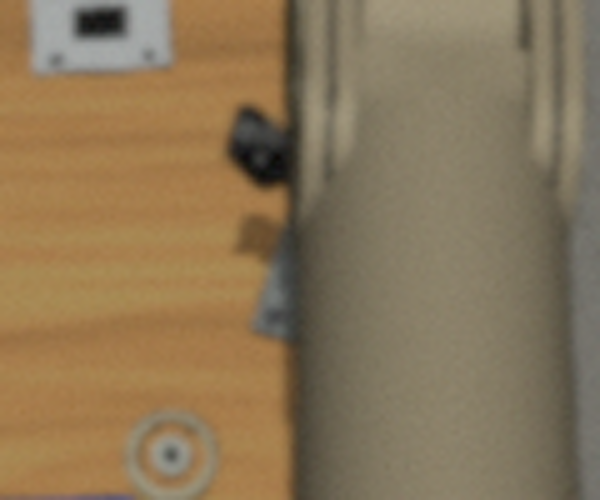

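The side crop shows the handle above the spindle and parallel to it: arm tips at crop (238,45) and (485,105), ridge from (328,185) to (385,200). In the top view the arm hides it. I'll check the alignment by casting rays from the side view.

```bash
python3 -c "
from h import *
o=np.array([160,130])
f=lambda l,z:cast('side',np.array(l)/7+o,z)[:,:2].round(4)
a=f([[238,45],[485,105]],.170);r=f([[328,186],[384,199]],.119)
for q in(a,r):print(q.tolist(),q.mean(0),np.degrees(np.arctan2(*(q[1]-q[0])[::-1])))
# hub lower edge corners vs. collar neck
print('collar', f([[318,315],[408,315]],.080).mean(0))
go([.5745,-.193,.088],163.1)"
```

```text
[[0.6288, -0.2131], [0.5169, -0.1786]] [ 0.57285 -0.19585] 162.86489444020663
[[0.5889, -0.1984], [0.5635, -0.192]] [ 0.5762 -0.1952] 165.85765335796734
collar [ 0.56565 -0.1658 ]
t 5.38 shift mm [-0.4 -0.9 70.8] rot [-0.   -0.01 -0.05] pos [ 0.5744 -0.1921  0.1588] w 0.0393 F [ 0.3 -0.  -1.6] j [ 0.83  0.44 -0.75  1.58  0.31  1.25  1.3 ]
```

Emit:
send_rows --increments '[-1.5,-1,8,0,0,0,1,-1.5,-1,18,0,0,0,1,-1.5,-1,28,0,0,0,1,-1.5,-1,36,0,0,0,1,-1.5,-1,42,0,0,0,1,-1.5,-1,48,0,0,0,1,-1.5,-1,52,0,0,0,1,-1.5,-1,54,0,0,0,1,-1.5,-1,54,0,0,0,1]'

```text
time: 6.13
ee_pos: [0.5755, -0.194, 0.1048]
orientation: [-0.0, 0.149, 0.989, 0.0]
force: [0.0, -0.3, -1.1]
grip_width: 0.0391
```

```bash
python3 -c "
from h import *
go([.5755,-.1935,.0896],163.1)
p,d=ctrl.capture('side')
cv2.imwrite('pics/s4.png',cv2.resize(p[130:210,160:260,::-1],None,fx=7,fy=7,interpolation=cv2.INTER_CUBIC))"
```

```text
t 6.13 shift mm [ 0.2  0.5 15.2] rot [ 0.   -0.   -0.05] pos [ 0.5755 -0.194   0.1048] w 0.0391 F [ 0.  -0.3 -1.1] j [ 0.82  0.5  -0.73  1.63  0.35  1.16  1.28]
```

View pics/s4.png

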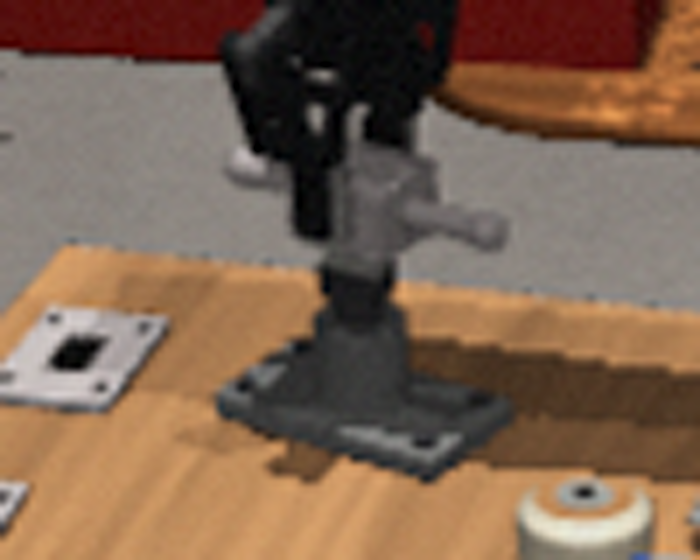

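The hub is over the spindle end (crop 375,200) and there is no side force. I'll keep lowering in small steps.

Emit:
send_rows --increments '[0,0,4,0,0,0,1,0,0,8,0,0,0,1,0,0,11,0,0,0,1,0,0,12,0,0,0,1,0,0,13,0,0,0,1,0,0,14,0,0,0,1,0,0,14,0,0,0,1]'

```text
time: 6.77
ee_pos: [0.5756, -0.194, 0.091]
orientation: [-0.0, 0.149, 0.989, -0.0]
force: [-0.1, 0.1, -1.4]
grip_width: 0.039
```

Emit:
send_rows --increments '[0,0,0.5,0,0,0,1,0,0,1,0,0,0,1,0,0,1.5,0,0,0,1,0,0,1.5,0,0,0,1]'

```text
time: 7.1
ee_pos: [0.5757, -0.1941, 0.0899]
orientation: [0.0, 0.149, 0.989, -0.0]
force: [-1.2, 0.8, 0.9]
grip_width: 0.0389
```

Emit:
send_rows --increments '[0,0,0.5,0,0,0,1,0,0,1,0,0,0,1,0,0,1.5,0,0,0,1,0,0,1.5,0,0,0,1]'

```text
time: 7.43
ee_pos: [0.5758, -0.1941, 0.0898]
orientation: [0.0, 0.149, 0.989, -0.0]
force: [-8.8, 0.6, 15.4]
grip_width: 0.0392
```

Contact came at the expected height: 15 N up, and the TCP stopped at 0.0898. I'll relieve the push and open the fingers gently.

Emit:
send_rows --increments '[0,0,-1.5,0,0,0,1,0,0,-1.5,0,0,0,0.5,0,0,-1.5,0,0,0,0.2,0,0,-1.5,0,0,0,0,0,0,-1.5,0,0,0,-0.3,0,0,-1.5,0,0,0,-0.6,0,0,-1.5,0,0,0,-1,0,0,-1.5,0,0,0,-1,0,0,-1.5,0,0,0,-1,0,0,-1.5,0,0,0,-1]'

```text
time: 8.27
ee_pos: [0.5756, -0.1941, 0.0896]
orientation: [0.0, 0.149, 0.989, -0.0]
force: [0.5, 0.4, 0.6]
grip_width: 0.0855
```

Emit:
send_rows --increments '[0,0,-8,0,0,0,-1,0,0,-25,0,0,0,-1,0,0,-50,0,0,0,-1,0,0,-80,0,0,0,-1,0,0,-105,0,0,0,-1,0,0,-125,0,0,0,-1,0,0,-130,0,0,0,-1,0,0,-130,0,0,0,-1]'

```text
time: 8.93
ee_pos: [0.5765, -0.1941, 0.2218]
orientation: [0.002, 0.149, 0.989, -0.0]
force: [0.0, 0.0, -0.8]
grip_width: 0.0853
```

```bash
python3 -c "
from h import *
go([.5755,-.1935,.0896],163.1)
p,d=ctrl.capture('side')
cv2.imwrite('pics/s5.png',cv2.resize(p[130:210,160:260,::-1],None,fx=7,fy=7,interpolation=cv2.INTER_CUBIC))"
```

```text
t 8.93 shift mm [  1.6   0.3 132.2] rot [-0.    0.04 -0.05] pos [ 0.5765 -0.1941  0.2218] w 0.0853 F [ 0.   0.  -0.8] j [ 0.84  0.4  -0.76  1.49  0.28  1.36  1.33]
```

View pics/s5.png

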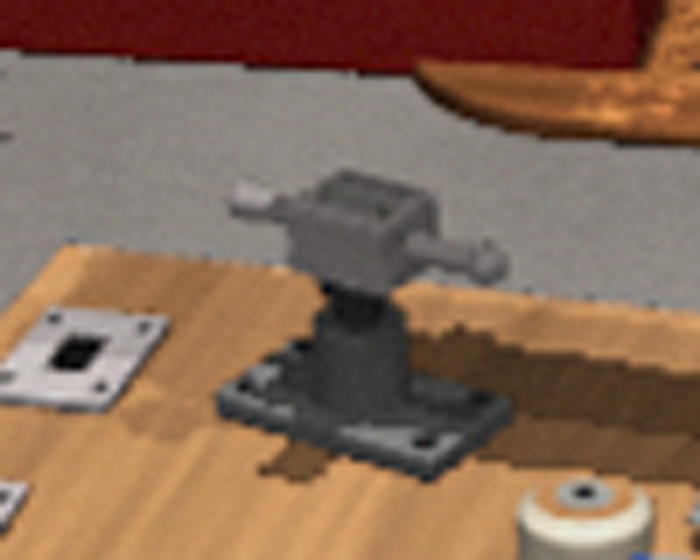

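The handle sits on the spindle with the hub over the collar (crop 365,230; tips at 240,195 and 490,262), and the gripper is clear. I'll check height and level from depth, then hand in.

```bash
python3 -c "
from h import *
D=np.median([ctrl.capture('side')[1] for _ in range(5)],0);S=cloud('side',D).reshape(-1,3)
c=np.array([.5755,-.193]);u=np.array([-.957,.291]);v=np.array([.291,.957]);L=(S[:,:2]-c)@np.c_[u,v]
top=S[(abs(L[:,0])<21)]
k=(abs(L[:,0])<.021)&(abs(L[:,1])<.018)&(S[:,2]>.105)&(S[:,2]<.14);print('hub top z',np.percentile(S[k][:,2],[10,50,90]).round(4),k.sum())
for s in(1,-1):
  k=(L[:,0]*s>.035)&(L[:,0]*s<.075)&(abs(L[:,1])<.02)&(S[:,2]>.085);print('arm',s,S[k].mean(0).round(4),k.sum(),L[k].mean(0).round(4))
a=cast('side',np.array([[240,195],[490,262]])/7+[160,130],.101);print(a.round(4),a.mean(0))
print(ctrl.get_state()['force'])
"
```

```text
hub top z [0.1175 0.1196 0.1221] 84
arm 1 [ 0.538  -0.1771  0.421 ] 631 [0.0405 0.0044]
arm -1 [ 0.6224 -0.2034  0.1163] 34 [-0.0479  0.0037]
[[ 0.6341 -0.2183  0.101 ]
 [ 0.5175 -0.1823  0.101 ]] [ 0.57580923 -0.2002772   0.101     ]
[0.37556717 0.20912579 1.22133165]
```

Hub top reads about 3 mm higher than expected, but the TCP travel from board to collar was exactly 70 mm. I'll move the arm aside and check with the top camera.

Emit:
send_rows --increments '[0,0,-40,0,0,0,-1,228,338,-80,0,0,0,-1,228,338,-80,0,0,0,-1,228,338,-80,0,0,0,-1,228,338,-80,0,0,0,-1,228,338,-80,0,0,0,-1,228,338,-80,0,0,0,-1,228,338,-80,0,0,0,-1,228,338,-80,0,0,0,-1,228,338,-80,0,0,0,-1]'

```text
time: 10.07
ee_pos: [0.4661, 0.1647, 0.2961]
orientation: [0.0, 0.149, 0.989, -0.0]
force: [1.5, -0.0, -0.0]
grip_width: 0.0849
```

```bash
python3 -c "
from h import *
c0=np.array([.575,-.193]);u=np.array([-.957,.291]);v=np.array([.291,.957])
for n in('top','side'):
  Z=[ctrl.capture(n) for _ in range(9)];D=np.median([z[1] for z in Z],0);W=cloud(n,D);S=W.reshape(-1,3);L=(S[:,:2]-c0)@np.c_[u,v]
  k=(abs(L[:,0])<.026)&(abs(L[:,1])<.026)&(S[:,2]>.109)&(S[:,2]<.127)
  A=np.c_[L[k],np.ones(k.sum())];f=np.linalg.lstsq(A,S[k][:,2],rcond=None)[0];print(n,'hub top',np.median(S[k][:,2]),k.sum(),'slope,z0',f.round(3),'ctr',cv2.minAreaRect((L[k]*1000).astype(np.float32)))
  for s in(1,-1):
    k=(L[:,0]*s>.035)&(L[:,0]*s<.075)&(abs(L[:,1])<.02)&(S[:,2]>.085)&(S[:,2]<.14);print(' arm',s,S[k].mean(0).round(4),np.percentile(S[k][:,2],80).round(4),k.sum(),L[k].mean(0).round(4))
  k=(abs(abs(L[:,0])-.045)<.008)&(abs(L[:,1])<.024)&(S[:,2]<.05);print(' base top',np.median(S[k][:,2]),k.sum())
  if n=='top': cv2.imwrite('pics/t6.png',cv2.resize(Z[0][0][105:175,255:335,::-1],None,fx=8,fy=8,interpolation=cv2.INTER_CUBIC))
print(ctrl.get_state()['ee_pos'],ctrl.get_state()['time'])
"
```

```text
top hub top 0.11653126536167391 215 slope,z0 [-0.006  0.005  0.116] ctr ((1.7809123992919922, -2.6553726196289062), (46.391685485839844, 39.66209030151367), 0.12299194931983948)
 arm 1 [ 0.525  -0.1801  0.1065] 0.1079 58 [ 0.0516 -0.0023]
 arm -1 [ 0.621  -0.2098  0.1066] 0.1087 49 [-0.0489 -0.0027]
 base top 0.02943049588536628 122
side hub top 0.11890559994304778 172 slope,z0 [-0.061 -0.074  0.118] ctr ((2.8358707427978516, 0.6098289489746094), (46.27211380004883, 41.19844055175781), 1.0132043361663818)
 arm 1 [ 0.5248 -0.1735  0.1071] 0.1107 54 [0.0537 0.004 ]
 arm -1 [ 0.6201 -0.203   0.1076] 0.1109 27 [-0.0461  0.0036]
 base top 0.03221646018769331 85
[0.46732542 0.16302331 0.29623492] 10.9667
```

View pics/t6.png

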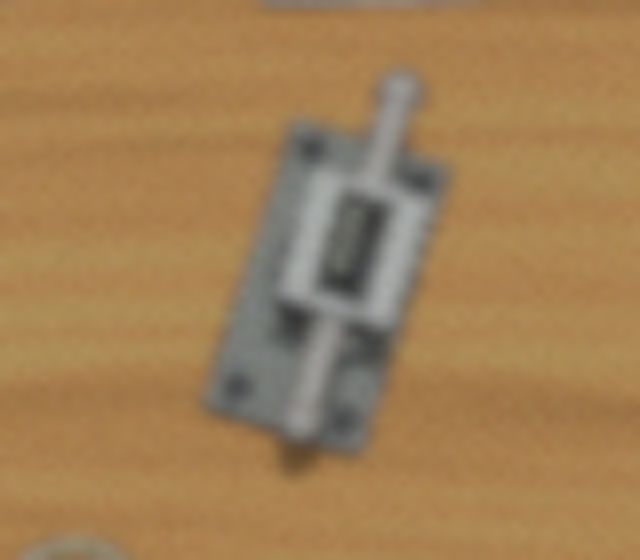

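The top view shows the handle on the press with the spindle end inside the slot (crop 355,240) and aligned with the base. Hub top minus base top is 87 mm (88 expected), the slope is below 0.01, and the offset is about 3 mm. The side camera reads about 3 mm high on the base as well, so its earlier reading was bias.

```bash
python3 -c "
from plant import ctrl
print(ctrl.sign_off())"
```

```text
the job is handed in; nothing more can be done
None
```

The slotted handle is on the press, seated on the collar and released, and I handed the job in at about 11 s of the 38 s allowed. Sign-off reports no verdict, so the judging result is not known.

I gripped the hub across its flat faces, turned the handle 61° and lowered it over the spindle while still holding it. It met the collar with about 15 N after the tool had risen exactly 70 mm from the grasp height, which is the collar's height above the board. I eased off that push, opened the fingers and moved the arm clear.

**Last checks (top camera):**
- **Height:** the hub top is 87 mm above the base plate; 88 mm is fully home.
- **Level:** the slope is under 0.01 rad.
- **Centring:** it is about 3 mm off centre, against the 12 mm allowed.
- **Alignment:** the slot is along the spindle's broad side to well under a degree.

**Disagreement:** the side camera read the hub top about 2.5 mm higher and showed a slope of about 0.07 to 0.1 rad. It also read the fixed base plate about 3 mm high, so I took the height as that camera's bias. I put the slope down to noise in that slanted view and did not check it separately.

The round-hub handle was never touched; I did not measure its position again at the end.

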